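# Index the dish holder into the corner of the warm plate

### The job

On the dark warm plate, push the metal holder that carries the single large dish along the plate until it sits in the corner: flush against the long rail at the back and snug against the rectangular end stop. Only push it with the fingers, never lift or tip it, and leave the two-dish holder, the little vial and everything else where it is. Finish with the robot clear of everything.

Things in the scene. Friction and masses are not known exactly. Their poses are not given: they have to be found in the camera images.
- warm_plate: Fixed dark steel plate lying on the bench, 290 (x) x 440 (y) x 12 mm high. Origin: centre of its underside. Its x points away from the robot (turned up to 0.15 rad), y to the left, z up. An aluminium rail, 14 mm thick, rising 12 mm above the plate, runs the full length of its far side; the rail's face towards the robot lies at x = +110 mm.
- dish_holder: The thing to push: loose aluminium slab, 76 (x) x 90 (y) x 16 mm high, about 0.3 kg, with ONE flat clear lidded dish, 60 mm across, fixed on its centre (26 mm high in all). Origin: centre of its underside, on the plate's top. It starts in the front half of the plate, left or right, turned up to 0.25 rad from the plate's axes.
- end_stop: Fixed aluminium block, 60 (x) x 30 (y) x 14 mm high (18 with screw heads), square with the plate, near the left or right end of the rail (varies). Origin: centre of its underside, at plate x +70 mm, y +190 or -190 mm. Home for the holder: against the 60 mm face that looks to the plate's middle, its centre 60 mm from this block's along plate y, at plate x +72 mm.
- level_center (a point): Centre of a fixed low round brass bubble level, 28 mm across, 10 mm high, at the front corner of the plate, at the end where the end stop is not. Not a stop; of no use here.
- twin_holder: Loose aluminium slab of the same 76 x 90 x 16 mm size, carrying TWO small clear dishes of 35 mm side by side. It stands in the front half of the plate beside the holder to push. Leave it. Origin: centre of its underside.
- vial: Loose little capped glass vial, 24 mm across, 45 mm high, standing at the middle of the plate's front edge. Leave it. Origin: centre of its underside.
- bottle: Loose amber bottle, 52 mm across, 110 mm high, on the bench to the left of the plate. Leave it. Origin: centre of its underside.
- timer: Loose white timer, 60 x 70 x 20 mm high, lying on the bench to the left of the plate. Leave it. Origin: centre of its underside.
- dish_stack: Loose stack of four clear dishes (one piece), 60 mm across, 56 mm high, on the bench to the right of the plate. Leave it. Origin: centre of its underside.
- tube_tray: Loose open grey tray, 100 x 80 x 30 mm high, on the bench to the right of the plate. Leave it. Origin: centre of its underside.
There are look-alikes about, which are no part of the job. Leave any red or yellow look-alike of the dish_holder alone.

How it is judged:
By the outcome, as a careful person would: the job done as asked, in the order asked, and still so for the second after the job is handed in, with the robot touching nothing.
It also fails if it takes over 51 s, if anything falls off the work surface, if the arm or the gripper's body presses on something with over 40 N, if the wrist force passes 120 N, or if a joint passes its speed limit or range.

### The arm

A 7-joint arm with a two-finger parallel gripper is mounted at the origin on the work surface. World frame = base frame: x ahead of the robot, y to its left, z up, the work surface at z = 0. Lengths are in m, angles in rad, forces in N, time in s.
With the tool pointing down it reaches from about 0.35 to 0.9 m from the base axis. Payload 8.1 kg.
Tool frame: the origin (TCP) lies at the very end of the fingers, on their centre line; the grasp point (between the pads) lies 19 mm behind it; z points along the fingers, y is the line along which they close (so a half turn about z gives the same grasp; the last joint's range is limited). The gripper opens to 92 mm and grips with 3 to 60 N. Pads are 19 mm wide; open, the fingers measure 130 mm over their backs; the gripper's body (75 mm by 190 mm) begins 47 mm behind the grasp point.
Start: joints at [1.184, 0.434, 0.025, 1.573, -0.012, 1.134, -0.075], TCP at [0.175, -0.6, 0.227] pointing down, gripper open.
Joint ranges: [-2.62, 2.62], [-0.44, 2.09], [-1.27, 1.32], [0.08, 2.57], [-1.32, 4.46], [0.12, 2], [-2.74, 2.74]. Speed limits (rad/s): [2.22, 2.22, 3.01, 3.01, 3.14, 3.14, 3.14].

### API

Orientations are given as a unit quaternion [w, x, y, z].
In Python, from station import status, optics, workorder, finder gives the robot as it stands.
- The arm moves only by the tool move_arm, never from a script. Its argument "rows" is text: rows parted by semicolons, each of 7 numbers parted by spaces: the finger opening in m, from 0 to 0.0918, then the shift along the tool's x, y, z in m, then the turn, a rotation vector about the tool's x, y, z in rad. A call has 1 to 10 rows; each row shifts and turns the commanded pose from where the row before left it, along the tool's axes as they then stand; what a row does not reach is not made up. A row lasts 1/8 s, in which the tool goes at most 62.5 mm and 10.7 degrees, less where a joint would pass 70% of its speed; a pose out of reach is approached as far as the arm can. A call is refused whole if a number of a shift passes 0.0625 or a number of a turn 0.188, either way. A call with a gripper value outside its range is refused whole. The fingers move at their own pace and stop on an object; "force" is the grip in N (left out, the last holds). Time passes only in rows, so rows that do not move let the fingers close. It gives the time, the measured TCP pose, the force, the opening and the grip force at its end, in the units of the state.
- status.get_state(): the state, without advancing time (a new reading comes with each control period).
- optics.read_camera(name): name is "scene" or "top" or "wrist"; returns the picture (480x640x3 uint8, red, green, blue); there is no depth.
- optics.get_calibration(name): a dict with "vfov" (degrees; the focal length in pixels is half the picture's height over the tangent of half this angle, whatever the lens; pixels are square), "cx", "cy" (the principal point, pixels), "R" (3x3) and "t" (3): a world point X has camera coordinates R X + t. Camera axes: x right, y down, z forward; pixel columns grow to the right and rows downward; lengths in m; the calibration is good to about 2 mm. The wrist camera is an equidistant fisheye: a pixel r from the principal point sees the ray r / f radians off the axis. A picture is of the moment at which its call begins: read the wrist's pose just before it. get_calibration takes no time and is no camera call; for the wrist camera it gives the pose at the moment of the call.
- workorder.sign_off(): hands the job in; it is judged then, once.
Trained networks look in the newest picture that a camera, given by its name, has taken for a name from the list of things; names that differ only in an ending like _2 or _b are one class to them, and where a whole thing is asked for, a point or a joint stands for the part that bears it (a point fixed in the world has none). Each returns a list of dicts, best first, with "p" (0 to 1); they miss things now and then, are a little off and sometimes report something else, mostly with a low value. They report only what shows in the picture. A call takes as long as a camera call. They do not tell look-alikes from the thing itself.
- finder.regions_of(camera, query): "region" (480x640 bool, what is visible of it) and "bbox" ([left, top, right, bottom] in pixels, round what is visible of it).
The state is a dict: "time": time; "joint_pos": joint angles; "qd": joint speeds; "joint_efforts": joint torques, N m; "tool_pos": TCP position; "tcp_rot": TCP orientation; "force": force on the tool from outside, world axes, zero at the start; "torque": the same for the moment, N m; "gripper_width": finger opening in m; "gripper_force": force on a finger pad.
Only numpy, scipy, OpenCV 4.12 (cv2) and the standard library are available. Lean on these libraries where they do the work, as an engineer would, in place of code of your own. Each camera call takes 0.05 s, during which the arm holds its last target. There are 200 camera calls.

## Working session

There is one attempt and no reset: what is moved stays moved. The work goes in short steps, Python scripts to look and compute and a tool call to move; the robot and the scene stay as the last step left them, time stands still between calls to the robot, and variables do not carry over. Pictures are saved under pics/ and viewed, at most 10 in all, crops included, and the job is handed in when it is done.

Besides the shell and the picture viewer there is one more tool, called after "Emit:" as a command line: name --argument value ..., lists and objects as JSON in quotes. move_arm: Moves the arm, as the interface text tells. Its arguments: {"type":"object","properties":{"rows":{"type":"string"},"force":{"type":"number"}},"required":["rows"]}

```bash
mkdir -p pics; cat > h.py <<'E'
import numpy as np, cv2
from station import status, optics, workorder, finder
def ray(cal,u,v):
    f=240/np.tan(np.radians(cal['vfov'])/2)
    d=np.array([(u-cal['cx'])/f,(v-cal['cy'])/f,1.]); R=np.array(cal['R']);t=np.array(cal['t'])
    return -R.T@t, R.T@d
def toplane(cal,u,v,z):
    o,d=ray(cal,u,v); return o+d*(z-o[2])/d[2]
def proj(cal,X):
    f=240/np.tan(np.radians(cal['vfov'])/2)
    c=np.array(cal['R'])@np.array(X)+np.array(cal['t']); return c[:2]/c[2]*f+[cal['cx'],cal['cy']]
E
python3 - <<'E'
from h import *
im=optics.read_camera('top'); cv2.imwrite('pics/top.png',im[...,::-1])
cal=optics.get_calibration('top'); print(cal)
for q in ['dish_holder','warm_plate','end_stop','twin_holder','vial']:
    for r in finder.regions_of('top',q)[:3]:
        m=r['region'].astype(np.uint8); ys,xs=np.nonzero(m)
        print(q,round(r['p'],2),r['bbox'],m.sum(),cv2.minAreaRect(np.c_[xs,ys].astype(np.float32)))
s=status.get_state();print(s['time'],s['tool_pos'],s['tcp_rot'])
E
```

```text
{'vfov': 55.788030343541806, 'cx': 317.7067617094234, 'cy': 243.36555734770374, 'R': array([[-0.11441299, -0.99343155, -0.0018523 ],
       [-0.96960047,  0.11207395, -0.21751862],
       [ 0.21629745, -0.02309097, -0.97605441]]), 't': array([0.04952163, 0.51255727, 1.12469003])}
dish_holder 0.93 [282.4, 292.8, 326.1, 336.7] 1039 ((302.25, 313.25), (28.991378784179688, 35.35533905029297), 45.0)
dish_holder 0.88 [150.2, 316.5, 192.6, 362.6] 1124 ((170.2876739501953, 339.2671203613281), (35.814598083496094, 32.186317443847656), 69.44395446777344)
dish_holder 0.8 [368.0, 299.2, 395.2, 334.7] 1023 ((379.173583984375, 316.9924621582031), (35.09727478027344, 29.624187469482422), 87.51044464111328)
warm_plate 0.72 [220.9, 158.0, 399.3, 285.4] 13933 ((308.92413330078125, 219.8074951171875), (102.96115112304688, 163.7421112060547), 78.79405212402344)
end_stop 0.81 [368.0, 171.3, 378.9, 191.5] 204 ((370.95001220703125, 180.85000610351562), (20.55480194091797, 10.751744270324707), 71.56504821777344)
twin_holder 0.78 [321.0, 214.7, 353.7, 242.5] 934 ((337.5, 228.0), (28.0, 33.0), 90.0)
vial 0.61 [308.9, 258.5, 319.8, 267.0] 75 ((314.0, 261.0), (10.0, 8.0), 90.0)
vial 0.39 [261.8, 225.6, 297.9, 263.2] 984 ((280.5215148925781, 245.57737731933594), (29.54788589477539, 34.633121490478516), 74.47589111328125)
0.3 [ 0.17493791 -0.59985735  0.22645588] [-2.64756104e-04  9.89952235e-01  1.41401903e-01 -5.90467831e-05]
```

View pics/top.png

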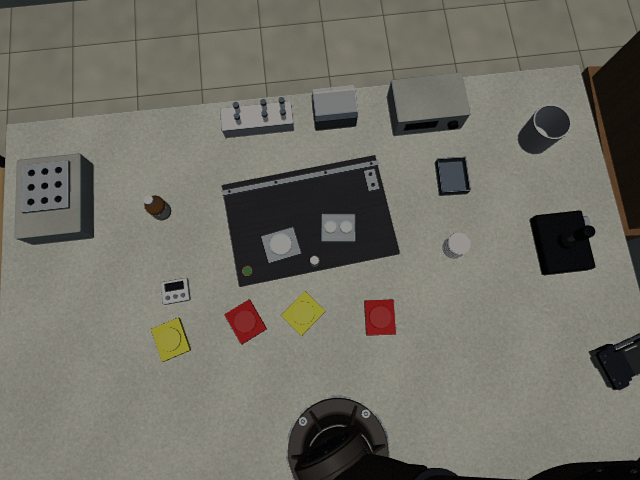

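```bash
python3 - <<'E'
from h import *
from scipy.optimize import least_squares
im=optics.read_camera('top'); cal=optics.get_calibration('top')
cv2.imwrite('pics/crop.png',cv2.resize(im[145:295,210:410,::-1],None,fx=4,fy=4,interpolation=cv2.INTER_CUBIC))
sc=optics.read_camera('scene'); cv2.imwrite('pics/scene.png',sc[...,::-1])
g=im.max(2); 
# plate: fill dark+rail
m=((g<75)).astype(np.uint8); m[:,:200]=0;m[:,410:]=0;m[:150]=0;m[292:]=0
c=max(cv2.findContours(m,cv2.RETR_EXTERNAL,cv2.CHAIN_APPROX_NONE)[0],key=cv2.contourArea)
print('dark',cv2.approxPolyDP(c,6,True)[:,0].tolist())
# bright slabs
b=(g>95).astype(np.uint8); pm=np.zeros_like(b); cv2.fillPoly(pm,[cv2.convexHull(c)],1); b&=cv2.erode(pm,np.ones((5,5)))
n,l,st,ce=cv2.connectedComponentsWithStats(b)
for i in range(1,n):
    if st[i,4]>40:
        ys,xs=np.nonzero(l==i); P=np.array([toplane(cal,x,y,.028)[:2] for x,y in zip(xs,ys)])
        print(st[i],ce[i],P.mean(0),cv2.minAreaRect((P*1000).astype(np.float32)))
E
```

```text
dark [[377, 165], [223, 195], [239, 286], [398, 254]]
[364 169  15  22 179] [370.94972067 179.44692737] [ 0.6836257  -0.17660477] ((683.83935546875, -176.741455078125), (57.89873504638672, 27.731090545654297), 5.463805675506592)
[322 214  33  27 882] [337.98072562 226.9739229 ] [ 0.5598768  -0.06959956] ((559.915283203125, -69.9106216430664), (86.72142028808594, 72.2683334350586), 83.39926147460938)
[261 227  40  36 905] [280.32596685 244.59337017] [0.52936778 0.08922274] ((529.5636596679688, 88.98262023925781), (75.09273529052734, 88.25836944580078), 10.486440658569336)
[310 256   9   9  61] [314.08196721 259.80327869] [0.47796808 0.00441218] ((477.4832458496094, 4.69580078125), (21.20387840270996, 21.52761459350586), 83.42217254638672)
```

View pics/crop.png

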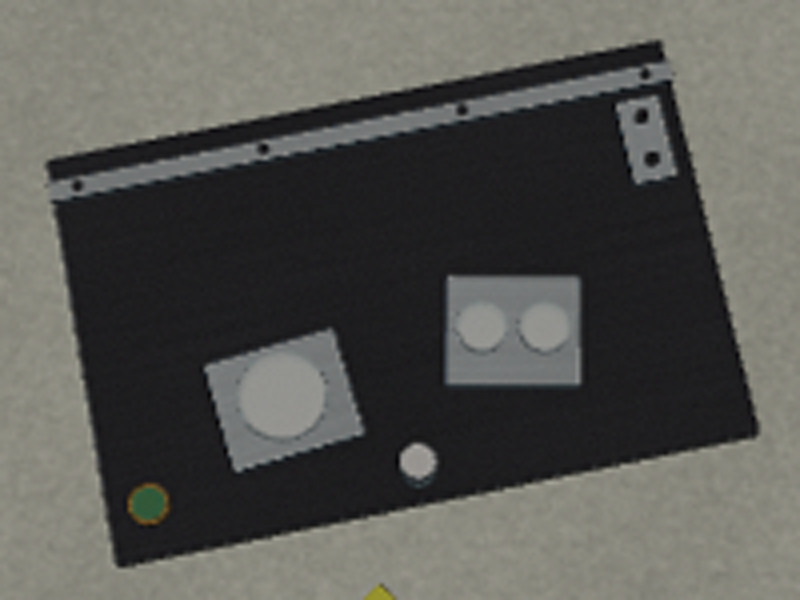

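View pics/scene.png

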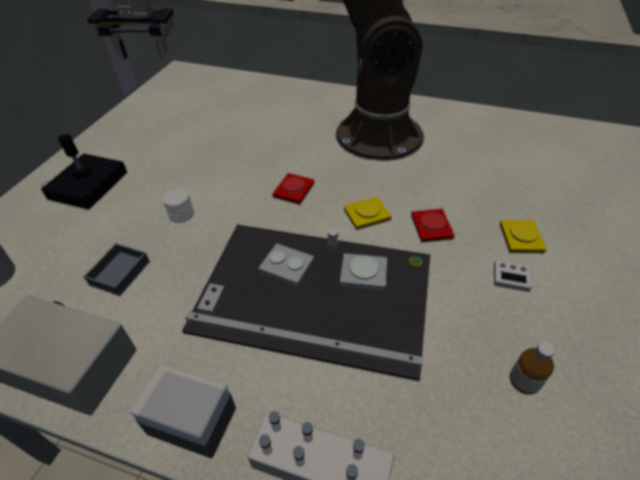

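```bash
python3 - <<'E'
from h import *
from scipy.optimize import least_squares
cal=optics.get_calibration('top')
px=np.array([[222,185],[375.25,155.25],[399.2,253.5],[239.75,286.5]])
L=np.array([[145,220],[145,-220],[-145,-220],[-145,220]])/1000
def T(p,l): c,s=np.cos(p[2]),np.sin(p[2]); return np.array([p[0]+c*l[0]-s*l[1],p[1]+s*l[0]+c*l[1]])
def res(p): return np.concatenate([proj(cal,[*T(p,l),.012])-u for l,u in zip(L,px)])
r=least_squares(res,[.6,0,.1]);p=r.x;print(p,r.fun.round(2))
c,s=np.cos(p[2]),np.sin(p[2])
def inv(w): d=np.array(w)-p[:2]; return c*d[0]+s*d[1],-s*d[0]+c*d[1]
print('stop',inv(toplane(cal,370.95,179.45,.026)[:2]),'exp .07,-.19')
print('holder',inv([.5296,.0890]),'twin',inv([.5599,-.0699]),'vial',inv(toplane(cal,314.1,259.8,.057)[:2]))
for n,l in [('home',(.072,-.13)),('pre',(-.12,.07))]: print(n,T(p,l))
E
```

```text
[0.59617634 0.00411902 0.08956456] [-0.34  0.02  0.18 -0.24  1.01  0.01 -0.84  0.1 ]
stop (np.float64(0.07156195915672438), np.float64(-0.18820967737830738)) exp .07,-.19
holder (np.float64(-0.05871731566752057), np.float64(0.09049567390025524)) twin (np.float64(-0.042751553123576466), np.float64(-0.07047759849733999)) vial (np.float64(-0.12303029990927643), np.float64(0.01162399802732471))
home [ 0.67951558 -0.11891989]
pre [0.47039618 0.06310506]
```

Candidates: (280,245) grey with one large dish on the plate; (338,227) twin; red (245,321), (380,317); yellow (303,313), (170,339). The crop shows that (280,245) has one large dish on a grey slab, so that is the target. The end stop is on the right at (371,180), the level is at (247,271) and the vial is at (314,261).

Emit:
move_arm --rows "0.04 0 0 0 0 0 0.097; 0.04 0 0 0 0 0 0.097; 0.04 0.023 -0.0437 0 0 0 0; 0.04 0.023 -0.0437 0 0 0 0; 0.04 0.023 -0.0437 0 0 0 0; 0.04 0.023 -0.0437 0 0 0 0; 0.04 0.023 -0.0437 0 0 0 0; 0.04 0.023 -0.0437 0 0 0 0; 0.04 0.023 -0.0437 0 0 0 0; 0.04 0.023 -0.0437 0 0 0 0"

```text
time: 1.65
tool_pos: [0.3274, -0.2339, 0.227]
tcp_rot: [0.0, 0.999, 0.045, 0.0]
force: [0.8, -0.8, 0.3]
gripper_width: 0.0396
gripper_force: 0.0
```

Emit:
move_arm --rows "0.04 0.023 -0.0437 0 0 0 0; 0.04 0.023 -0.0437 0 0 0 0; 0.04 0.023 -0.0437 0 0 0 0; 0.04 0.023 -0.0437 0 0 0 0; 0.04 0.023 -0.0437 0 0 0 0; 0.04 0.023 -0.0437 0 0 0 0; 0.04 0.023 -0.0437 0 0 0 0; 0.04 0 0 0 0 0 0"

```text
time: 2.65
tool_pos: [0.4607, 0.0878, 0.2269]
tcp_rot: [-0.001, 0.999, 0.048, 0.001]
force: [0.5, -0.0, -0.3]
gripper_width: 0.0402
gripper_force: 0.0
```

Emit:
move_arm --rows "0.04 0 0.004 0.05 0 0 0; 0.04 0 0 0.05 0 0 0; 0.04 0 0 0.05 0 0 0; 0.04 0 0 0.03 0 0 0; 0.04 0 0 0.015 0 0 0; 0.04 0 0 0.013 0 0 0; 0.04 0 0 0 0 0 0"

```text
time: 3.52
tool_pos: [0.4603, 0.0795, 0.0187]
tcp_rot: [0.0, 0.999, 0.045, -0.0]
force: [-0.1, -0.0, 0.5]
gripper_width: 0.0398
gripper_force: 0.0
```

```bash
python3 - <<'E'
from h import *
im=optics.read_camera('top')
cv2.imwrite('pics/c2.png',cv2.resize(im[145:295,210:410,::-1],None,fx=4,fy=4,interpolation=cv2.INTER_CUBIC))
E
```

```text
(no output)
```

View pics/c2.png

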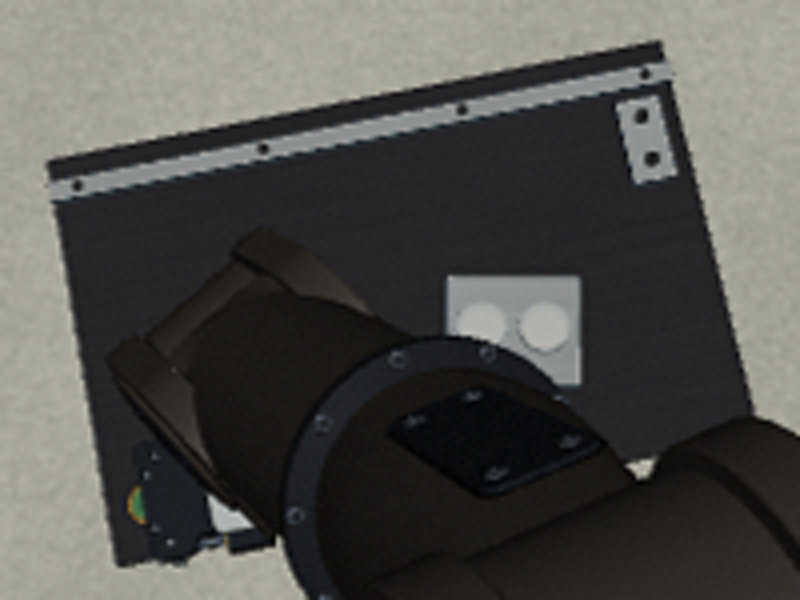

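The arm hides the holder in this view. The fingers are down at the planned position with no force, so I start the push.

Emit:
move_arm --rows "0.04 0.006 0 0.003 0 0 0; 0.04 0.006 0 0 0 0 0; 0.04 0.006 0 0 0 0 0; 0.04 0.006 0 0 0 0 0; 0.04 0.006 0 0 0 0 0; 0.04 0.006 0 0 0 0 0; 0.04 0.006 0 0 0 0 0; 0.04 0.006 0 0 0 0 0; 0.04 0.006 0 0 0 0 0; 0.04 0.006 0 0 0 0 0"

```text
time: 4.82
tool_pos: [0.5205, 0.0851, 0.0156]
tcp_rot: [0.0, 0.999, 0.045, 0.0]
force: [-1.5, -0.3, 0.0]
gripper_width: 0.0403
gripper_force: 0.7
```

Emit:
move_arm --rows "0.04 0.006 0 0 0 0 0; 0.04 0.006 0 0 0 0 0; 0.04 0.006 0 0 0 0 0; 0.04 0.006 0 0 0 0 0; 0.04 0.006 0 0 0 0 0; 0.04 0.006 0 0 0 0 0; 0.04 0.006 0 0 0 0 0; 0.04 0.006 0 0 0 0 0; 0.04 0.006 0 0 0 0 0; 0.04 0.006 0 0 0 0 0"

```text
time: 6.08
tool_pos: [0.5801, 0.0906, 0.0157]
tcp_rot: [0.0, 0.999, 0.045, -0.0]
force: [-2.8, -0.4, -0.1]
gripper_width: 0.0406
gripper_force: 0.9
```

```bash
python3 - <<'E'
from h import *
im=optics.read_camera('scene')
cv2.imwrite('pics/c3.png',cv2.resize(im[210:380,170:450,::-1],None,fx=2.8,fy=2.8,interpolation=cv2.INTER_CUBIC))
E
```

```text
(no output)
```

View pics/c3.png

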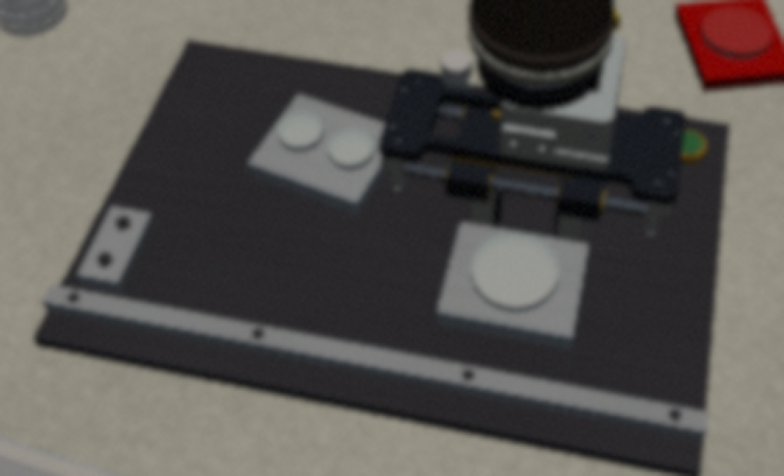

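The holder (crop 513,280) is square to the plate and in front of the fingers, about 33 mm from the rail. The twin and vial have not moved.

Emit:
move_arm --rows "0.04 0.006 0 0 0 0 0; 0.04 0.006 0 0 0 0 0; 0.04 0.006 0 0 0 0 0; 0.04 0.006 0 0 0 0 0; 0.04 0.003 0 0 0 0 0; 0.04 0.002 0 0 0 0 0; 0.04 0.001 0 0 0 0 0"

```text
time: 7.0
tool_pos: [0.6096, 0.0932, 0.0158]
tcp_rot: [0.0, 0.999, 0.045, -0.0]
force: [-3.3, -1.3, 2.4]
gripper_width: 0.0404
gripper_force: 1.7
```

Emit:
move_arm --rows "0.04 0.001 0 0 0 0 0; 0.04 0.001 0 0 0 0 0; 0.04 0.001 0 0 0 0 0"

```text
time: 7.38
tool_pos: [0.612, 0.0934, 0.0157]
tcp_rot: [0.0, 0.999, 0.045, -0.001]
force: [-7.7, -0.6, 4.4]
gripper_width: 0.0398
gripper_force: 3.6
```

Emit:
move_arm --rows "0.04 0.001 0 0 0 0 0; 0.04 0.001 0 0 0 0 0; 0.04 0 0 0 0 0 0"

```text
time: 7.75
tool_pos: [0.6121, 0.0934, 0.0154]
tcp_rot: [0.001, 0.999, 0.045, -0.002]
force: [-10.6, -1.8, 7.8]
gripper_width: 0.0399
gripper_force: 5.7
```

Emit:
move_arm --rows "0.04 -0.01 0 0 0 0 0; 0.04 -0.02 0 0 0 0 0; 0.04 0 0 -0.04 0 0 0; 0.04 0 0 -0.05 0 0 0; 0.04 -0.05 0 -0.03 0 0 0; 0.04 -0.055 0 0 0 0 0; 0.04 -0.055 0 0 0 0 0; 0.04 0 0 0 0 0 0"

```text
time: 8.75
tool_pos: [0.4216, 0.0756, 0.1357]
tcp_rot: [0.001, 0.999, 0.045, -0.001]
force: [1.4, -0.6, 0.4]
gripper_width: 0.0403
gripper_force: 0.0
```

```bash
python3 - <<'E'
from h import *
im=optics.read_camera('scene'); cal=optics.get_calibration('scene')
g=im.max(2); rs=finder.regions_of('scene','dish_holder')
p=[.5962,.0041,.0896];c,s=np.cos(p[2]),np.sin(p[2])
for r in rs:
    ys,xs=np.nonzero(r['region']); P=np.array([toplane(cal,x,y,.028)[:2] for x,y in zip(xs,ys)])-p[:2]
    P=P@np.array([[c,-s],[s,c]])
    print(round(r['p'],2),r['bbox'],cv2.minAreaRect((P*1000).astype(np.float32)))
cv2.imwrite('pics/c4.png',cv2.resize(im[210:380,170:450,::-1],None,fx=2.8,fy=2.8,interpolation=cv2.INTER_CUBIC))
st=status.get_state();print(st['joint_pos'],st['tool_pos'])
E
```

```text
0.8 [323.0, 299.1, 378.7, 348.5] ((73.69219970703125, 88.53544616699219), (93.71249389648438, 80.13611602783203), 89.13076782226562)
0.74 [504.1, 219.7, 547.2, 254.4] ((-224.60275268554688, 410.1112060546875), (100.94599914550781, 81.86708068847656), 10.974032402038574)
0.66 [275.2, 172.7, 314.2, 203.6] ((-275.83563232421875, -116.89157104492188), (83.25775909423828, 100.144287109375), 80.73243713378906)
[ 0.11075385  0.28167054 -0.49310903  2.10325168  0.18665812  0.79485811
 -1.97811921] [0.42626741 0.07662644 0.13635527]
```

View pics/c4.png

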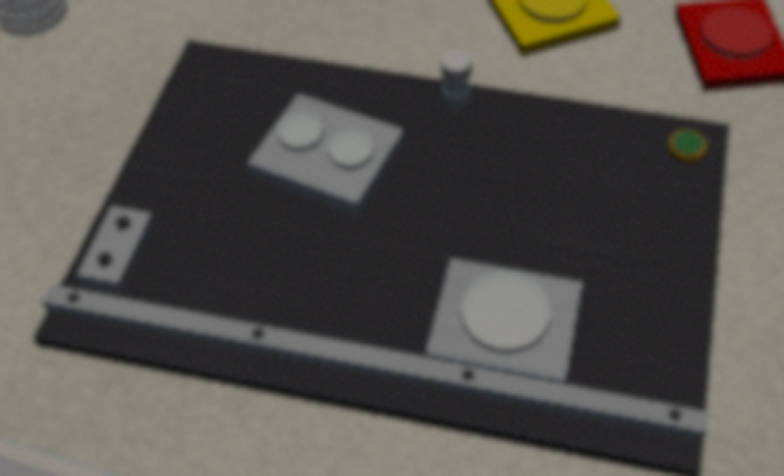

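The holder is flush with the rail at plate (72, 88) mm and square; nothing else moved. Next I turn the tool 90° and push it along the rail.

Emit:
move_arm --rows "0.02 0 0 0 0 0 0.1745; 0.02 0 0 0 0 0 0.1745; 0.02 0 0 0 0 0 0.1745; 0.02 0 0 0 0 0 0.1745; 0.02 0 0 0 0 0 0.1745; 0.02 0 0 0 0 0 0.1745; 0.02 0 0 0 0 0 0.1745; 0.02 0 0 0 0 0 0.1745; 0.02 0 0 0 0 0 0.1745; 0.02 0 0 0 0 0 0"

```text
time: 10.1
tool_pos: [0.4224, 0.0735, 0.1278]
tcp_rot: [0.012, 0.828, -0.56, -0.007]
force: [-0.3, 0.3, 0.4]
gripper_width: 0.0204
gripper_force: 0.0
```

Emit:
move_arm --rows "0.02 -0.0155 -0.046 0 0 0 0; 0.02 -0.0155 -0.046 0 0 0 0; 0.02 -0.0155 -0.046 0 0 0 0; 0.02 -0.0155 -0.046 0 0 0 0; 0.02 -0.0155 -0.046 0 0 0 0; 0.02 0 0 0 0 0 0; 0.02 0 0 0 0 0 0"

```text
time: 10.98
tool_pos: [0.6055, 0.2286, 0.1199]
tcp_rot: [0.012, 0.828, -0.561, -0.01]
force: [-0.8, 0.3, -0.1]
gripper_width: 0.0201
gripper_force: 0.0
```

```bash
cat > need.py <<'E'
import sys
from h import *
from scipy.spatial.transform import Rotation as Ro
px,py,z=map(float,sys.argv[1:4]); p=[.5962,.0041,.0896]; c,s=np.cos(p[2]),np.sin(p[2])
S=status.get_state(); R=Ro.from_quat(np.roll(S['tcp_rot'],-1))
yaw=p[2]-np.pi/2
x=[np.cos(yaw),np.sin(yaw),0]; y=[np.sin(yaw),-np.cos(yaw),0]
T=Ro.from_matrix(np.c_[x,y,[0,0,-1]])
print('turn',(R.inv()*T).as_rotvec().round(4))
w=np.array([p[0]+c*px-s*py,p[1]+s*px+c*py,z])
d=w-S['tool_pos']; print('shift after turn',T.inv().apply(d).round(4),'joints',np.round(S['joint_pos'],2))
E
python3 need.py .067 .165 .12
```

```text
turn [ 0.0313 -0.001   0.2897]
shift after turn [ 0.0577 -0.0376 -0.0001] joints [-0.92  0.69  0.78  1.65 -0.54  1.06 -2.73]
```

```bash
sed -i 's/yaw=p\[2\]-np.pi\/2/yaw=p[2]+np.pi\/2/' need.py
```

Emit:
move_arm --rows "0.02 0 0 0 0.031 0 0; 0.02 0 0 0 0 0 -0.178; 0.02 0 0 0 0 0 -0.178; 0.02 0 0 0 0 0 -0.178; 0.02 0 0 0 0 0 -0.178; 0.02 0 0 0 0 0 -0.178; 0.02 0 0 0 0 0 -0.178; 0.02 0 0 0 0 0 -0.178; 0.02 0 0 0 0 0 -0.178; 0.02 0 0 0 0 0 0"

```text
time: 12.22
tool_pos: [0.6054, 0.2286, 0.1218]
tcp_rot: [-0.002, 0.993, 0.115, 0.001]
force: [0.4, -0.1, -0.3]
gripper_width: 0.02
gripper_force: 0.0
```

Emit:
move_arm --rows "0.02 0 0 0 0 0 -0.178; 0.02 0 0 0 0 0 -0.178; 0.02 0 0 0 0 0 -0.178; 0.02 0 0 0 0 0 -0.178; 0.02 0 0 0 0 0 -0.178; 0.02 0 0 0 0 0 -0.178; 0.02 0 0 0 0 0 -0.178; 0.02 0 0 0 0 0 -0.178; 0.02 0 0 0 0 0 0"

```text
time: 13.35
tool_pos: [0.6055, 0.229, 0.1214]
tcp_rot: [-0.001, 0.678, 0.735, 0.002]
force: [-0.2, -0.4, 0.0]
gripper_width: 0.02
gripper_force: 0.0
```

```bash
python3 need.py .067 .165 .12
```

```text
turn [ 0.0015 -0.0036 -0.0091]
shift after turn [-0.0582  0.0376  0.0014] joints [-0.46  0.56  0.02  1.64 -0.02  0.94 -0.35]
```

Emit:
move_arm --rows "0.02 0 0 0 0 -0.003 -0.009; 0.02 -0.029 0.0188 0 0 0 0; 0.02 -0.029 0.0188 0 0 0 0; 0.02 0 0 0.04 0 0 0; 0.02 0 0 0.04 0 0 0; 0.02 0 0 0 0 0 0"

```text
time: 14.1
tool_pos: [0.646, 0.1748, 0.0382]
tcp_rot: [-0.001, 0.674, 0.739, -0.002]
force: [-0.6, -0.2, -0.6]
gripper_width: 0.0202
gripper_force: 0.0
```

```bash
python3 need.py .067 .165 .0155; python3 - <<'E'
from h import *
im=optics.read_camera('scene')
cv2.imwrite('pics/c5.png',cv2.resize(im[210:380,170:450,::-1],None,fx=2.8,fy=2.8,interpolation=cv2.INTER_CUBIC))
E
```

```text
turn [-0.0047  0.0016  0.0021]
shift after turn [-0.0006  0.0021  0.0227] joints [-0.36  0.69  0.02  1.63 -0.02  0.82 -0.24]
```

View pics/c5.png

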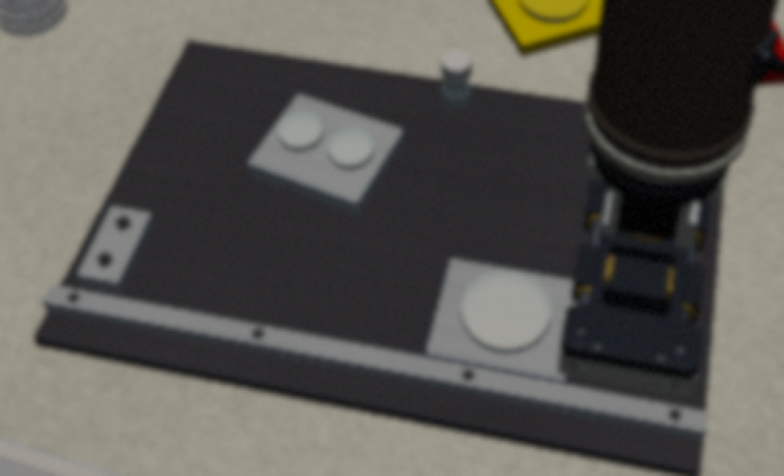

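The fingers stand beside the holder's left side, clear of it and of the rail. I lower them and push along the rail.

Emit:
move_arm --rows "0.02 0 0 0.0125 0 0 0; 0.02 0 0 0.01 0 0 0; 0.02 -0.008 0 0 0 0 0; 0.02 -0.008 0 0 0 0 0; 0.02 -0.006 0 0 0 0 0; 0.02 -0.006 0 0 0 0 0; 0.02 -0.006 0 0 0 0 0; 0.02 -0.006 0 0 0 0 0; 0.02 -0.006 0 0 0 0 0; 0.02 -0.006 0 0 0 0 0"

```text
time: 15.4
tool_pos: [0.6537, 0.1234, 0.0188]
tcp_rot: [0.001, 0.673, 0.74, 0.001]
force: [-0.8, 3.4, 2.9]
gripper_width: 0.0202
gripper_force: 1.8
```

Emit:
move_arm --rows "0.02 -0.007 0 0 0 0 0; 0.02 -0.007 0 0 0 0 0; 0.02 -0.007 0 0 0 0 0; 0.02 -0.007 0 0 0 0 0; 0.02 -0.007 0 0 0 0 0; 0.02 -0.007 0 0 0 0 0; 0.02 -0.007 0 0 0 0 0; 0.02 -0.007 0 0 0 0 0; 0.02 -0.007 0 0 0 0 0; 0.02 -0.007 0 0 0 0 0"

```text
time: 16.65
tool_pos: [0.6601, 0.0536, 0.0187]
tcp_rot: [0.0, 0.673, 0.74, 0.001]
force: [-0.1, 3.5, 2.1]
gripper_width: 0.02
gripper_force: 2.0
```

```bash
python3 need.py .067 -.0755 .0155
```

```text
turn [ 0.0013 -0.0002  0.0048]
shift after turn [-0.1191 -0.0011  0.0032] joints [-0.17  0.71  0.01  1.67 -0.01  0.77 -0.06]
```

Emit:
move_arm --rows "0.02 -0.007 0 0 0 0 0; 0.02 -0.007 0 0 0 0 0; 0.02 -0.007 0 0 0 0 0; 0.02 -0.007 0 0 0 0 0; 0.02 -0.007 0 0 0 0 0; 0.02 -0.007 0 0 0 0 0; 0.02 -0.007 0 0 0 0 0; 0.02 -0.007 0 0 0 0 0; 0.02 -0.007 0 0 0 0 0; 0.02 -0.007 0 0 0 0 0"

```text
time: 17.9
tool_pos: [0.6666, -0.0161, 0.0187]
tcp_rot: [0.0, 0.673, 0.74, 0.001]
force: [-1.4, 5.3, 4.1]
gripper_width: 0.0199
gripper_force: 2.2
```

Emit:
move_arm --rows "0.02 -0.007 0 0 0 0 0; 0.02 -0.007 0 0 0 0 0; 0.02 -0.007 0 0 0 0 0; 0.02 -0.007 0 0 0 0 0; 0.02 -0.005 0 0 0 0 0; 0.02 -0.004 0 0 0 0 0; 0.02 -0.002 0 0 0 0 0; 0.02 -0.002 0 0 0 0 0"

```text
time: 18.9
tool_pos: [0.6705, -0.0562, 0.0186]
tcp_rot: [0.0, 0.673, 0.74, 0.001]
force: [-3.0, 5.1, 2.4]
gripper_width: 0.0198
gripper_force: 2.3
```

```bash
python3 need.py .067 -.0755 .0155
```

```text
turn [ 0.0013 -0.0004  0.005 ]
shift after turn [-0.0088 -0.0016  0.0031] joints [ 0.    0.72  0.    1.64 -0.    0.78  0.1 ]
```

Emit:
move_arm --rows "0.02 -0.002 0 0 0 0 0; 0.02 -0.002 0 0 0 0 0; 0.02 -0.002 0 0 0 0 0; 0.02 -0.001 0 0 0 0 0; 0.02 -0.001 0 0 0 0 0"

```text
time: 19.52
tool_pos: [0.671, -0.0619, 0.0186]
tcp_rot: [-0.001, 0.672, 0.74, 0.001]
force: [-3.7, 11.7, 5.7]
gripper_width: 0.0202
gripper_force: 5.8
```

Emit:
move_arm --rows "0.02 -0.001 0 0 0 0 0; 0.02 -0.001 0 0 0 0 0; 0.02 -0.001 0 0 0 0 0"

```text
time: 19.9
tool_pos: [0.671, -0.0621, 0.0186]
tcp_rot: [-0.002, 0.672, 0.741, 0.002]
force: [-6.2, 17.0, 6.7]
gripper_width: 0.0201
gripper_force: 9.0
```

It has stalled against the stop. I back off and look.

Emit:
move_arm --rows "0.02 0.006 0 0 0 0 0; 0.02 0.03 0 0 0 0 0; 0.02 0.02 0 -0.03 0 0 0; 0.02 0 0 -0.05 0 0 0; 0.02 0.04 0.04 -0.02 0 0 0; 0.02 0.04 0.04 0 0 0 0; 0.02 0.04 0.04 0 0 0 0; 0.02 0.02 0.05 0 0 0 0; 0.02 0 0 0 0 0 0"

```text
time: 21.02
tool_pos: [0.8245, 0.1454, 0.1162]
tcp_rot: [0.001, 0.672, 0.74, 0.0]
force: [-0.4, -0.9, -0.1]
gripper_width: 0.0198
gripper_force: 0.0
```

```bash
python3 - <<'E'
from h import *
im=optics.read_camera('top'); cal=optics.get_calibration('top')
b=(im.max(2)>95).astype(np.uint8)
a=im[145:245,290:410,::-1]; s=optics.read_camera('scene')[280:360,180:280,::-1]
a=cv2.resize(a,(480,400),interpolation=cv2.INTER_CUBIC); s=cv2.resize(s,(320,256),interpolation=cv2.INTER_CUBIC)
o=np.zeros((400,800,3),np.uint8);o[:,:480]=a;o[:256,480:]=s
cv2.imwrite('pics/c6.png',o)
E
```

```text
(no output)
```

View pics/c6.png

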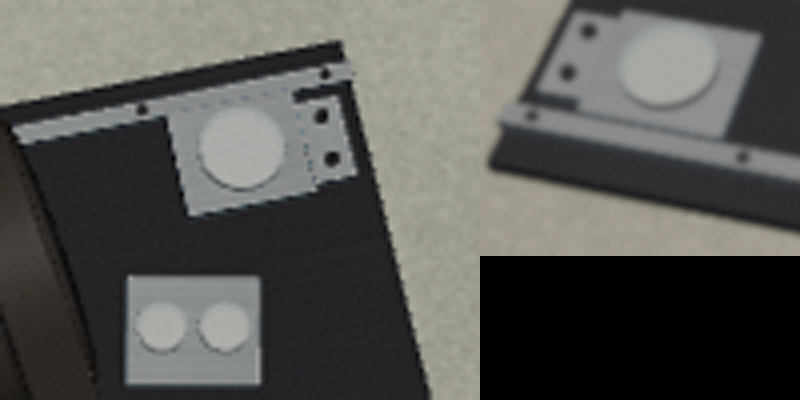

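The holder is flush with the rail and the end stop, and its edges are parallel to the rail. The twin has not moved and the arm is clear.

```bash
python3 -c "
from station import workorder; print(workorder.sign_off())"
```

```text
the job is handed in; nothing more can be done
None
```

The single-dish holder was pushed into the corner, flush against the rail and snug against the end stop; camera pictures show nothing else moved, the arm is clear, and I signed the job off at about 21 s (the sign-off returned no verdict).

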